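# Light, brace and open a polish jar at the chandelier bench

## Robot

A 6-joint arm with a two-finger parallel gripper is mounted at the origin on the work surface. World frame = base frame: x ahead of the robot, y to its left, z up, the work surface at z = 0. Lengths are in mm, angles in degrees, forces in N, time in s.
With the tool pointing down it reaches from about 350 to 850 mm from the base axis. Payload 8.1 kg.
Tool frame: the origin (TCP) lies midway between the tips of the shut fingers; the grasp point (between the pads) lies 19 mm behind it; x points along the fingers, z is the direction in which the jaws open and shut, and the axes are right-handed (so a half turn about x gives the same grasp; the last joint's range is limited). The gripper opens to 85 mm and grips with 20 to 120 N. Pads are 22 mm wide; open, the fingers measure 114 mm over their backs; the gripper's body (76 mm by 85 mm) begins 54 mm behind the grasp point. The pads swing forward as they close: fully open they stand 13 mm farther back than shut.
Start: joints at [62.544, 7.471, 85.268, -0, 87.261, -4.893], TCP at [230.2, 554.088, 231.292] pointing down, gripper open.
Joint ranges: [-169.43, 169.43], [-51.17, 129.36], [1.28, 143.12], [-76.62, 256.62], [0, 156.53], [-152.29, 152.29]. Speed limits (degrees/s): [136.94, 136.94, 159.86, 180, 180, 180].

## Interface

Orientations are given as [roll, pitch, yaw] about the fixed x, y, z axes, in that order (R = Rz(yaw) Ry(pitch) Rx(roll)).
In Python, from bench import r gives the robot as it stands. The module is installed in compiled form; this text tells all that it offers.
- The arm moves only by the tool servo_tool, never from a script. Its argument "commands" is a list that holds one entry, the list of rows, each a list of 7 numbers: the closure in counts, from 0 (fully open) to 255 (shut), then the shift along the tool's x, y, z in cm, then the turn, a rotation vector about the tool's x, y, z in degrees. A call has 1 to 8 rows; each row is the pose to reach, as a shift and turn from the pose commanded when the call began, along the tool's axes at that moment; what a row does not reach only later rows make up. A row lasts 1/10 s, in which the tool goes at most 50 mm and 8.59 degrees, less where a joint would pass 70% of its speed; a pose out of reach is approached as far as the arm can. A call with a gripper value outside its range is refused whole. The fingers move at their own pace and stop on an object; "force" is the grip in N (left out, the last holds). Time passes only in rows, so rows that repeat a pose let the fingers close. It gives the time, the measured TCP pose, the force and the opening at its end, in the units of the state.
- r.sense(): the state, without advancing time (a new reading comes with each control period).
- r.snapshot(name): name is "scene" or "top" or "wrist"; returns (picture, depth): 384x512x3 uint8, red, green, blue; 384x512 float32, mm along the optical axis (not along the pixel's ray), 0 where there is no reading.
- r.calibration(name): a dict with "fx", "fy", "cx", "cy" (pixels), "pose" (4x4, takes a point from camera to world coordinates). Camera axes: x right, y down, z forward; pixel columns grow to the right and rows downward; lengths in mm; the calibration is good to about 2 mm. A picture is of the moment at which its call begins: read the wrist's pose just before it. calibration takes no time and is no camera call; for the wrist camera it gives the pose at the moment of the call.
- r.hand_in(): hands the job in, once; it reports no verdict.
The state is a dict: "time": time; "joint_pos": joint angles; "qd": joint speeds; "joint_efforts": joint torques, N m; "tool_pos": TCP position; "tcp_rot": TCP orientation; "ft_force": force on the tool from outside, world axes, zero at the start; "wrist_torque": the same for the moment, N m; "finger_gap": finger opening in mm.
Only numpy, scipy, OpenCV 4.12 (cv2) and the standard library are available. Lean on these libraries where they do the work, as an engineer would, in place of code of your own. Each camera call takes 0.05 s, during which the arm holds its last target.

## Task

Get the polish jar open: first turn and tilt the bench lamp's head by its knob so that it shines straight at the jar's lid, and let go of it; then brace the jar by pressing the toggle clamp's red lever fully over. Then unscrew the tight blue lid anticlockwise (it is a quarter-turn lug lid), stop turning as soon as the threads let go, lift it straight up and finish while still holding it, level, about two centimetres above the jar's mouth, with the jar still clamped, the lamp still on it and the bottle, brass cup and brush left alone.

Things in the scene. Friction and masses are not known exactly. Their poses are not given: they have to be found in the camera images.
- jig: fixed jar holder on the bench: plywood board 120 x 290 x 12 mm with a cork-lined wooden V-block (top 57 mm above the bench) at its +y end and a steel push-pull toggle clamp at its -y end. Origin on the bench under the place of the seated jar; z up; the clamp pushes along the jig's own +y. The jar stands loose between the clamp's rubber pad and the V-block
- lever_pivot (a point): pivot of the clamp's lever, in the jig's frame at (0, -150, 40) mm; the lever turns about the jig's x axis through this point; axes as the jig's
- lever_grip (a point): point on the axis of the lever's red round grip (18 mm thick, running from 38 to 105 mm from the pivot, round ends 9 mm further), 85 mm from the pivot
- clamp_lever (a joint): angle of the clamp lever, rad: 0 = open, standing up, leaning 15 degrees from vertical to the jig's -y; it swings over to -y and down; 1.2 = fully over on its stop, pointing to -y, 6 degrees above level. Past dead centre, 1.1, it stays shut by itself. It takes under 8 N at the grip; the rod moves 18 mm and presses the jar into the V with about 30 N
- jar_mouth (a point): centre of the jar's rim, 84 mm above the jar's foot. Amber glass jar, straight-sided, 54 mm across, paper label, mass about 0.3 kg; it stands on the 12 mm board, so its rim is 96 mm above the bench; z up, x and y turn with the jar
- lid_center (a point): centre, half-way up, of the blue ribbed lid: 58 mm across, 20 mm high; z up along the lid's axis, x and y turn with the lid. Screwed tight, it lies 5 mm below jar_mouth (lid top 101 mm above the bench) and its x and y axes agree with those of jar_mouth
- lamp_pivot (a point): centre of the lamp head's joints, on the lamp's upright post, 200 mm above the bench: swivel axis vertical, tilt axis level, crossing here. The lamp's round foot is 130 mm across and is fixed
- lamp_head (a point): same point as lamp_pivot, but its axes turn with the lamp head: x is the way the lamp shines (lens 85 mm ahead), y is the tilt axis, z the head's top. Green shade, round, 62 mm across, from 35 mm behind to 85 mm ahead of this point
- lamp_knob (a point): centre of the black ball knob, 24 mm across, on a stem above the shade; 70 mm ahead of lamp_head along its x and 64 mm along its z. Move the head by it; the joints are stiff (about 0.1 Nm) and stay where they are left
- lamp_swivel (a joint): swivel of the lamp head about the vertical, rad, grows anticlockwise seen from above, range -1.4 to 1.4
- lamp_tilt (a joint): tilt of the lamp head, rad: 0 = shines level, positive = shines downwards, range -0.6 to 1.1
- cleaner: bystander: green glass bottle, 52 mm across, 130 mm high; origin under its foot
- candle_cup: bystander: brass candle cup, 64 mm across, 56 mm high; origin under its foot
- brush: bystander: brush lying on the bench; origin under its middle, x along its length
- lid: the same lid, origin at the centre of its underside. Turned anticlockwise from above, its three lugs leave the thread after about 64 degrees (1.12 rad) and it lifts straight off; at about 96 degrees they strike the next thread. Tightness about 0.4 Nm, falling as it turns; an unclamped jar would turn too. Its springy liner pushes it up 2 mm (18 N at first); raise it so far while turning, or not
Not all that is in view belongs to the job. Of the things like the lid, leave any that is green or orange; of the rest the smaller one is meant.

How it is judged (in metres and radians):
On the way, in this order (a step that is already met when the one before it is completed fails the run):
1. the lamp shines at the jar's lid (its axis passes within 35 mm of the jar's mouth) and has been let go (x of jar_mouth in the frame of lamp_head above 0.1 m and y of jar_mouth in the frame of lamp_head between -0.035 and 0.035 m and z of jar_mouth in the frame of lamp_head between -0.035 and 0.035 m and contact force between the fingers and lamp below 0.1 N), for 0.2 s.
2. the clamp lever is fully over and the jar is pressed into the V-block, its lid still tight (value of joint clamp_lever above 1.1 rad and contact force between jig and jar above 15 N and angle between the x axis of lid_center and the x axis of jar_mouth, either way round below 0.3 rad), for 0.2 s.
3. the lid's threads have let go and it is lifted clear of the jar, the jar still clamped (value of joint clamp_lever above 1.1 rad and contact force between lid and jar below 0.05 N and z of lid_center in the frame of jar_mouth above 0.012 m), for 0.1 s.
At the end, for the whole second after the job is handed in: Lid in the fingers, 5-45 mm clear above the rim, within 20 mm of its axis, level to 11 deg, turned 52-128 deg, touching nothing else; lever past dead centre, jar pressed into the V (>15 N), upright, within 20 mm of its start; lamp axis within 40 mm (each way) of the jar's mouth (z of lid_center in the frame of jar_mouth between 0.015 and 0.055 m and horizontal distance between lid_center and jar_mouth below 0.02 m and angle between lid_center's own z axis and vertical below 0.2 rad and angle between the x axis of lid_center and the x axis of jar_mouth, either way round above 0.9 rad and contact force between the fingers and lid above 1 N and contact force between lid and jar below 0.05 N and contact force between lid and jig below 0.05 N and value of joint clamp_lever above 1.1 rad and contact force between jig and jar above 15 N and angle between jar_mouth's own z axis and vertical below 0.1 rad and distance of jar_mouth from where it was at the start of the episode below 0.02 m and x of jar_mouth in the frame of lamp_head above 0.1 m and y of jar_mouth in the frame of lamp_head between -0.04 and 0.04 m and z of jar_mouth in the frame of lamp_head between -0.04 and 0.04 m); the arm keeps its last pose, push and grip.
It fails at once if the cleaner bottle is moved more than 30 mm or tipped (distance of cleaner from where it was at the start of the episode above 0.03 m or angle between cleaner's own z axis and vertical above 0.3 rad).
It fails at once if the brass candle cup is moved more than 30 mm or tipped (distance of candle_cup from where it was at the start of the episode above 0.03 m or angle between candle_cup's own z axis and vertical above 0.3 rad).
It fails at once if the brush is moved more than 30 mm (distance of brush from where it was at the start of the episode above 0.03 m).
It fails at once if the jar is tipped (angle between jar_mouth's own z axis and vertical above 0.3 rad).
It also fails if it takes over 64 s, if anything falls off the work surface, if the arm or the gripper's body presses on something with over 40 N, if the wrist force passes 120 N, or if a joint passes its speed limit or range.

## Working session

There is one attempt and no reset: what is moved stays moved. The work goes in short steps, Python scripts to look and compute and a tool call to move; the robot and the scene stay as the last step left them, time stands still between calls to the robot, and variables do not carry over. Pictures are saved under pics/ and viewed, and the job is handed in when it is done.

Besides the shell and the picture viewer there is one more tool, called as name(argument=value, ...), one argument or row to a line, values as JSON. servo_tool: Moves the arm, as the interface text tells. Its arguments: {"type":"object","properties":{"commands":{"type":"array","items":{"type":"array","items":{"type":"array","items":{"type":"number"}}}},"force":{"type":"number"}},"required":["commands"]}

```bash
ls; mkdir -p pics
python3 - <<'E'
from bench import r
import cv2,numpy as np
s=r.sense();print(s)
for n in ("scene","top","wrist"):
    c=r.calibration(n);print(n,c)
    p,d=r.snapshot(n);cv2.imwrite(f'pics/{n}0.png',p[:,:,::-1]);np.save(f'{n}0.npy',d)
    import pickle;pickle.dump(c,open(f'{n}0.pkl','wb'))
E
```

```text
pics
{'time': 0.0, 'joint_pos': array([ 6.25434965e+01,  7.51538729e+00,  8.53299054e+01, -2.81645596e-04,
        8.72613384e+01, -4.89027215e+00]), 'qd': array([ 0.0541891 , -0.02138693,  0.02821176,  0.0183387 , -0.02814008,
       -0.04727626]), 'joint_efforts': array([ 3.86403204e-03, -5.69335377e+01, -5.00597906e+01,  2.09823702e-04,
        1.34172582e-02, -4.00655449e-05]), 'tool_pos': array([229.94883239, 553.58847497, 230.23551991]), 'tcp_rot': array([ 175.26087677,   89.89336848, -117.30534091]), 'ft_force': array([-0.1803517 ,  0.75149789,  0.15046155]), 'wrist_torque': array([0.0196063 , 0.01038633, 0.02177016]), 'finger_gap': 85.30278919591203}
scene {'fx': 468.57935816478516, 'fy': 468.57935816478516, 'cx': 251.59795848869808, 'cy': 194.5946043784328, 'pose': array([[-1.33189361e-01,  6.53842151e-01, -7.44816109e-01,
         1.25053007e+03],
       [ 9.91064027e-01,  9.33693193e-02, -9.52589327e-02,
         1.52291531e+02],
       [ 7.25866766e-03, -7.50847928e-01, -6.60435235e-01,
         8.17860654e+02],
       [ 0.00000000e+00,  0.00000000e+00,  0.00000000e+00,
 
[... 244 characters left out ...]
1315e-01, -5.24553159e-02,  1.35518462e-02,
         4.51125634e+01],
       [-2.67384057e-03, -2.02118461e-01, -9.79357431e-01,
         1.14858995e+03],
       [ 0.00000000e+00,  0.00000000e+00,  0.00000000e+00,
         1.00000000e+00]])}
wrist {'fx': 287.1292774207738, 'fy': 287.1292774207738, 'cx': 259.20034216237235, 'cy': 191.53184319356538, 'pose': array([[ 3.82991122e-01,  8.78957993e-01,  2.84166582e-01,
         1.58201619e+02],
       [ 9.23749720e-01, -3.63731521e-01, -1.19940965e-01,
         5.84521163e+02],
       [-2.06272643e-03,  3.08435125e-01, -9.51243144e-01,
         3.74715210e+02],
       [ 0.00000000e+00,  0.00000000e+00,  0.00000000e+00,
         1.00000000e+00]])}
```

View pics/scene0.png

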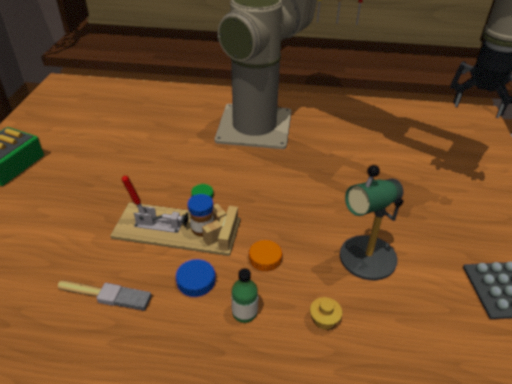

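View pics/top0.png

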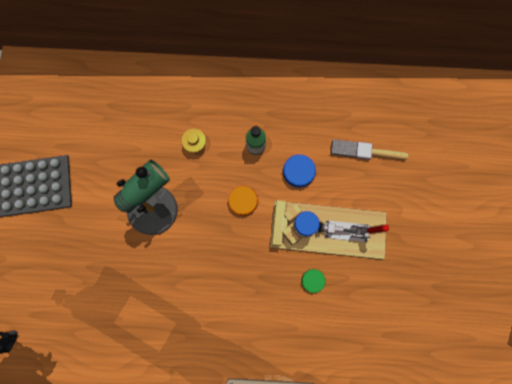

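View pics/wrist0.png

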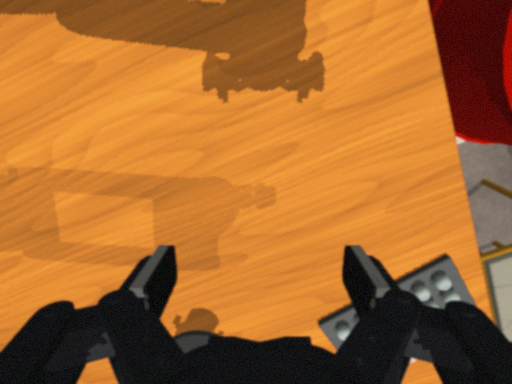

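The scene camera shows the jig with the jar at about (200,205), the lamp at (372,195), the cup at (326,312), the bottle at (245,297) and the brush at (105,294). Lid-like things in the top view: blue disc on the jar (307,223), larger blue disc (299,171), orange (242,201), green (314,281). I choose (307,223), the smaller blue one, and check it in a crop.

```bash
cat > h.py <<'E'
import numpy as np,cv2,pickle
def load(n,t='0'):
    return cv2.imread(f'pics/{n}{t}.png'),np.load(f'{n}{t}.npy'),pickle.load(open(f'{n}{t}.pkl','rb'))
def px2w(c,d,u,v,depth=None):
    z=d[int(round(v)),int(round(u))] if depth is None else depth
    p=np.array([(u-c['cx'])/c['fx']*z,(v-c['cy'])/c['fy']*z,z,1]);return (c['pose']@p)[:3]
def ray_z(c,u,v,z):
    q=c['pose'][:3,:3]@np.array([(u-c['cx'])/c['fx'],(v-c['cy'])/c['fy'],1]);o=c['pose'][:3,3]
    return o+q*(z-o[2])/q[2]
def proj(c,P):
    q=np.linalg.inv(c['pose'])@np.append(P,1);return q[0]/q[2]*c['fx']+c['cx'],q[1]/q[2]*c['fy']+c['cy']
def cloud(c,d):
    v,u=np.mgrid[0:384,0:512];m=d>0
    P=np.stack([(u-c['cx'])/c['fx']*d,(v-c['cy'])/c['fy']*d,d],-1)@c['pose'][:3,:3].T+c['pose'][:3,3]
    return P
def snap(n,t):
    from bench import r
    c=r.calibration(n);p,d=r.snapshot(n);p=p[:,:,::-1].copy()
    cv2.imwrite(f'pics/{n}{t}.png',p);np.save(f'{n}{t}.npy',d);pickle.dump(c,open(f'{n}{t}.pkl','wb'));return p,d,c
E
python3 - <<'E'
from h import *
p,d,c=load('top')
q=cv2.resize(p[190:270,260:400],None,fx=5,fy=5,interpolation=cv2.INTER_CUBIC);cv2.imwrite('pics/ct1.png',q)
q=cv2.resize(p[150:240,100:190],None,fx=6,fy=6,interpolation=cv2.INTER_CUBIC);cv2.imwrite('pics/ct2.png',q)
s,ds,cs=load('scene')
q=cv2.resize(s[160:290,330:420],None,fx=4,fy=4,interpolation=cv2.INTER_CUBIC);
q2=cv2.resize(s[160:260,110:240],None,fx=4,fy=4,interpolation=cv2.INTER_CUBIC);
cv2.imwrite('pics/cs1.png',q);cv2.imwrite('pics/cs2.png',q2)
for n,(p,d,c) in (('top',(p,d,c)),('scene',(s,ds,cs))):
    P=cloud(c,d)
    hsv=cv2.cvtColor(p,cv2.COLOR_BGR2HSV)
    m=((hsv[...,0]>105)&(hsv[...,0]<130)&(hsv[...,1]>150)&(hsv[...,2]>60)).astype(np.uint8)
    k,l,st,ce=cv2.connectedComponentsWithStats(m)
    for i in range(1,k):
        if st[i,4]>60:
            X=P[l==i];X=X[X[:,2]>np.median(X[:,2])-8];print(n,st[i],ce[i],np.median(X,0),(X.max(0)+X.min(0))/2,np.ptp(X,0))
E
```

```text
top [284 156  31  31 759] [298.914361   170.58761528] [626.06150386 -46.16613619  28.11787422] [506.20040988 -19.96328848 584.45391911] [ 319.92827401  130.15170377 1128.27206902]
top [295 212  25  24 447] [306.68008949 223.42729306] [480.66939151 -62.08732692 100.6301018 ] [427.18576834 -23.44870076 620.67091067] [ 161.89899094  137.12252833 1055.83808588]
scene [189 195  23  21 406] [200.1453202  204.89408867] [490.29813549 -62.50491907 100.95059157] [854.8107635   31.60414284 455.27284979] [791.43861087 241.37477596 725.17560919]
scene [ 177  260   38   36 1080] [195.21481481 277.49074074] [636.56177163 -45.96298963  28.65974075] [921.24739092  32.8312092  419.17763936] [658.56535603 238.92064324 797.36603005]
```

View pics/ct1.png

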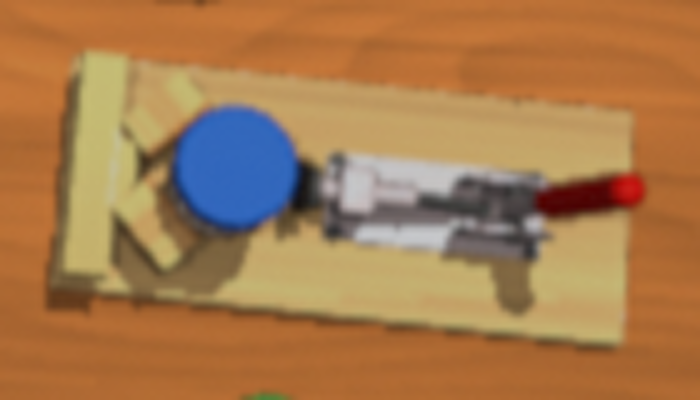

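View pics/ct2.png

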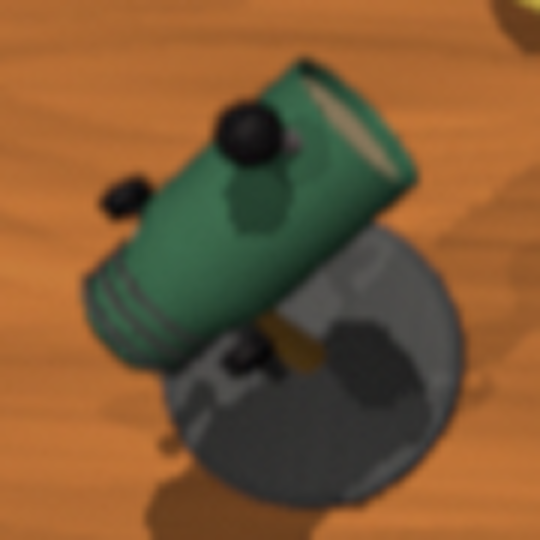

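View pics/cs1.png

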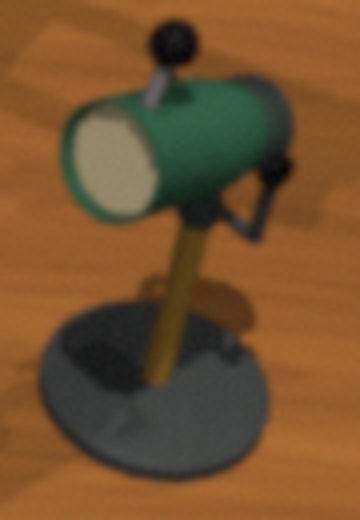

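View pics/cs2.png

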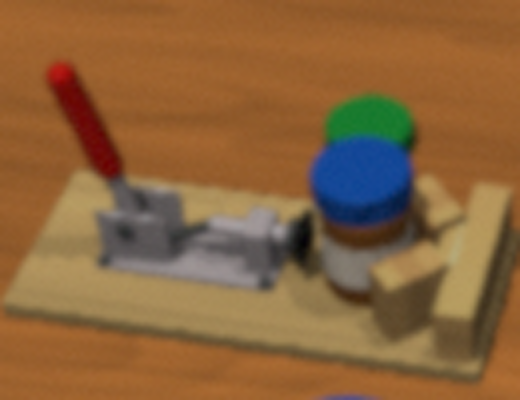

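Run:
```python
from h import *
from scipy.optimize import least_squares
def circ(X,R=None):
    f=lambda q:np.hypot(X[:,0]-q[0],X[:,1]-q[1])-q[2]
    return least_squares(f,[*X.mean(0)[:2],30],loss='soft_l1').x
for n in ('top','scene'):
    p,d,c=load(n);P=cloud(c,d)
    hsv=cv2.cvtColor(p,cv2.COLOR_BGR2HSV)
    near=(abs(P[...,0]-485)<60)&(abs(P[...,1]+62)<60)
    blue=(hsv[...,0]>105)&(hsv[...,0]<130)&(hsv[...,1]>150)
    m=near&blue&(P[...,2]>98)&(P[...,2]<106)
    X=P[m];h=X[cv2.convexHull(X[:,:2].astype(np.float32),returnPoints=False)[:,0]]
    print(n,'lid',X.mean(0),len(X),circ(h),cv2.minEnclosingCircle(X[:,:2].astype(np.float32)))
    # lamp foot: dark points z 3..25
    fx,fy=(450,300)
    m=(P[...,2]>4)&(P[...,2]<26)&(abs(P[...,0]-520)<120)&(P[...,1]>180)&(P[...,1]<420)
    X=P[m];print('foot',len(X),X.mean(0) if len(X) else 0, cv2.minEnclosingCircle(X[:,:2].astype(np.float32)),circ(X[cv2.convexHull(X[:,:2].astype(np.float32),returnPoints=False)[:,0]]))
    # board z 8..16
    m=(P[...,2]>7)&(P[...,2]<17)&(abs(P[...,0]-490)<130)&(P[...,1]>-300)&(P[...,1]<50)
    X=P[m].astype(np.float32);print('board',len(X),cv2.minAreaRect(X[:,:2]),cv2.boxPoints(cv2.minAreaRect(X[:,:2])))
    # knob
    m=(P[...,2]>150)&(abs(P[...,0]-520)<180)&(P[...,1]>150)&(P[...,1]<420)
    X=P[m];k=X[X[:,2].argsort()[-15:]];print('lamptop',k[-3:],k.mean(0))
    dark=m&(hsv[...,2]<45);print('dark',dark.sum(),[tuple(x) for x in np.argwhere(dark)[:3]]); 
    g=m&(hsv[...,0]>65)&(hsv[...,0]<100)&(hsv[...,1]>100);Xg=P[g];print('green',len(Xg),Xg.mean(0),Xg.min(0),Xg.max(0))
    np.save(f'green_{n}.npy',Xg)
    r=((hsv[...,0]<6)|(hsv[...,0]>174))&(hsv[...,1]>170)&(hsv[...,2]>60)&(P[...,2]>40)&(P[...,1]<-80)&(P[...,0]<600)&(P[...,2]<160)&(P[...,0]>380)
    Xr=P[r];print('red',len(Xr),Xr[Xr[:,2].argsort()[-3:]],Xr[Xr[:,2].argsort()[:3]])
p,d,c=load('top');print('knob top',px2w(c,d,141.7,172.2))
print('foot ctr ray',ray_z(c,152,211,14))
p,d,c=load('scene');print('knob scene',px2w(c,d,330+175/4,160+43/4), px2w(c,d,330+180/4,160+43/4))
print(ray_z(c,330+155/4,160+388/4,14))
```

```text
top lid [481.38787978 -62.60404436 100.94069791] 381 [481.52142089 -62.51679869  26.86386699] ((480.7021789550781, -63.46786117553711), 28.54358673095703)
foot 1480 [497.03887792 314.23810472  13.49626156] ((514.6614990234375, 304.15533447265625), 159.7899627685547) [514.76948152 293.7436563  135.15777807]Traceback (most recent call last):
  File "<stdin>", line 20, in <module>
cv2.error: OpenCV(4.12.0) /io/opencv/modules/imgproc/src/convhull.cpp:143: error: (-215:Assertion failed) total >= 0 && (depth == CV_32F || depth == CV_32S) in function 'convexHull'
```

Run:
```python
from h import *
from scipy.optimize import least_squares
np.set_printoptions(suppress=True,precision=1)
def circ(X):
    X=np.asarray(X)
    return least_squares(lambda q:np.hypot(X[:,0]-q[0],X[:,1]-q[1])-q[2],[*X.mean(0)[:2],30],loss='soft_l1').x
for n in ('top','scene'):
    p,d,c=load(n);P=cloud(c,d).astype(np.float32);x,y,z=P[...,0],P[...,1],P[...,2]
    hsv=cv2.cvtColor(p,cv2.COLOR_BGR2HSV);H,S,V=[hsv[...,i] for i in range(3)]
    m=(abs(x-485)<60)&(abs(y+62)<60)&(H>105)&(H<130)&(S>150)&(z>98)&(z<106)
    X=P[m];print(n,'lid',X.mean(0),cv2.minEnclosingCircle(X[:,:2]))
    m=((z>4)&(z<26)&(abs(x-510)<150)&(y>180)&(y<450)&(S<110)).astype(np.uint8)
    k,l,st,ce=cv2.connectedComponentsWithStats(m);i=1+st[1:,4].argmax()
    X=P[l==i];h=cv2.convexHull(X[:,:2])[:,0];print('foot',st[i],cv2.minEnclosingCircle(X[:,:2]),circ(h))
    m=((z>8)&(z<60)&(abs(x-490)<130)&(y>-300)&(y<50)).astype(np.uint8)
    k,l,st,ce=cv2.connectedComponentsWithStats(m)
    i=1+st[1:,4].argmax();X=P[(l==i)&(z<15)];rr=cv2.minAreaRect(X[:,:2]);print('board',st[i],rr,cv2.boxPoints(rr))
    m=(z>150)&(abs(x-520)<180)&(y>150)&(y<450)
    X=P[m];k=X[X[:,2].argsort()[-15:]];print('lamptop',k[-3:],k.mean(0))
    g=m&(H>65)&(H<100)&(S>100);Xg=P[g];print('green',len(Xg),Xg.mean(0),Xg.min(0),Xg.max(0))
    np.save(f'green_{n}.npy',Xg)
    r=((H<6)|(H>174))&(S>170)&(z>40)&(y<-80)&(x<600)&(z<180)&(x>380)
    Xr=P[r];print('red',len(Xr),Xr[Xr[:,2].argsort()[-3:]],Xr[Xr[:,2].argsort()[:3]])
p,d,c=load('top');print('knob top',px2w(c,d,141.7,172.2))
print('foot ctr ray',ray_z(c,152,211,14))
p,d,c=load('scene');print('knob scene',px2w(c,d,330+175/4,160+43/4), px2w(c,d,330+180/4,160+43/4))
print(ray_z(c,330+155/4,160+388/4,14))
```

```text
Traceback (most recent call last):
cv2.error: OpenCV(4.12.0) /io/opencv/modules/imgproc/src/shapedescr.cpp:201: error: (-215:Assertion failed) count >= 0 && (depth == CV_32F || depth == CV_32S) in function 'minEnclosingCircle'
```

```bash
cat > m.py <<'E'
from h import *
from scipy.optimize import least_squares
np.set_printoptions(suppress=True,precision=1)
A=lambda X:np.ascontiguousarray(X[:,:2].astype(np.float32))
def circ(X):
    X=np.asarray(X)
    return least_squares(lambda q:np.hypot(X[:,0]-q[0],X[:,1]-q[1])-q[2],[*X.mean(0)[:2],30],loss='soft_l1').x
for n in ('top','scene'):
    p,d,c=load(n);P=cloud(c,d).astype(np.float32);x,y,z=P[...,0],P[...,1],P[...,2]
    hsv=cv2.cvtColor(p,cv2.COLOR_BGR2HSV);H,S,V=[hsv[...,i] for i in range(3)]
    m=(abs(x-485)<60)&(abs(y+62)<60)&(H>105)&(H<130)&(S>150)&(z>98)&(z<106)
    X=P[m];print(n,'lid',X.mean(0),cv2.minEnclosingCircle(A(X)))
    m=((z>4)&(z<26)&(abs(x-510)<150)&(y>180)&(y<450)&(S<110)).astype(np.uint8)
    k,l,st,ce=cv2.connectedComponentsWithStats(m);i=1+st[1:,4].argmax()
    X=P[l==i];h=cv2.convexHull(A(X))[:,0];print('foot',st[i],cv2.minEnclosingCircle(A(X)),circ(h))
    m=((z>8)&(z<60)&(abs(x-490)<130)&(y>-300)&(y<50)).astype(np.uint8)
    k,l,st,ce=cv2.connectedComponentsWithStats(m)
    i=1+st[1:,4].argmax();X=P[(l==i)&(z<15)];rr=cv2.minAreaRect(A(X));print('board',st[i],rr,cv2.boxPoints(rr))
    m=(z>150)&(abs(x-520)<180)&(y>150)&(y<450)
    X=P[m];k=X[X[:,2].argsort()[-15:]];print('lamptop',k[-3:],k.mean(0))
    g=m&(H>65)&(H<100)&(S>100);Xg=P[g];print('green',len(Xg),Xg.mean(0),Xg.min(0),Xg.max(0))
    np.save(f'green_{n}.npy',Xg)
    r=((H<6)|(H>174))&(S>170)&(z>40)&(y<-80)&(x<600)&(z<180)&(x>380)
    Xr=P[r];print('red',len(Xr),Xr[Xr[:,2].argsort()[-3:]],Xr[Xr[:,2].argsort()[:3]])
p,d,c=load('top');print('knob top',px2w(c,d,141.7,172.2))
print('foot ctr ray',ray_z(c,152,211,14))
p,d,c=load('scene');print('knob scene',px2w(c,d,330+175/4,160+43/4), px2w(c,d,330+180/4,160+43/4))
print(ray_z(c,330+155/4,160+388/4,14))
E
python3 m.py
```

```text
top lid [481.4 -62.6 100.9] ((480.7021789550781, -63.46786117553711), 28.54358673095703)
foot [ 127  187   50   48 1377] ((506.989990234375, 327.92047119140625), 64.2982177734375) [507.3 327.9  63.5]
board [ 270  200  117   59 4528] ((481.369384765625, -127.56373596191406), (289.9521484375, 120.33565521240234), 87.22113800048828) [[ 414.2 -269.5]
 [ 534.4 -275.3]
 [ 548.5   14.3]
 [ 428.3   20.2]]
lamptop [[544.3 288.6 291.2]
 [540.3 288.1 291.3]
 [546.2 290.8 291.3]] [543.8 289.8 290.4]
green 929 [523.  298.1 230.3] [486.3 250.6 189.5] [581.  347.4 285. ]
red 108 [[ 470.9 -232.4  151.8]
 [ 477.8 -236.7  152.4]
 [ 477.4 -229.8  153.1]] [[ 477.8 -209.7   78.7]
 [ 472.8 -211.5   81.2]
 [ 475.  -208.9   81.9]]
scene lid [487.1 -63.1 101.2] ((485.8752136230469, -64.36321258544922), 28.884483337402344)
foot [ 340  236   57   44 1785] ((511.1305847167969, 326.4028625488281), 64.6563720703125) [511.7 326.1  63.1]
board [ 110  203  130   52 4283] ((481.9454650878906, -129.566162109375), (290.9461669921875, 123.62821960449219), 87.08216857910156) [[ 412.8 -271.7]
 [ 536.3 -278. ]
 [ 551.1   12.6]
 [ 427.6   18.9]]
lamptop [[543.6 286.4 291.4]
 [543.8 288.1 291.8]
 [547.4 291.3 292.6]] [546.2 288.1 290.2]
green 662 [547.3 311.9 227.3] [499.1 251.8 192.5] [582.9 348.1 250.6]
red 172 [[ 483.3 -234.1  151.1]
 [ 480.1 -235.1  151.3]
 [ 477.1 -236.1  151.7]] [[ 480.  -212.3   75.3]
 [ 482.4 -213.6   77.3]
 [ 484.4 -217.6   78.6]]
knob top [540.7 285.5 288.5]
foot ctr ray [502.3 325.   14. ]
knob scene [551.9 288.4 284.6] [552.3 290.5 285.2]
[518.3 327.1  14. ]
```

```bash
cat > plan.py <<'E'
import numpy as np,json,sys
from scipy.spatial.transform import Rotation as R
np.set_printoptions(suppress=True,precision=2)
def down(a,tilt=0):  # jaw direction azimuth a deg, tool x down
    a=np.radians(a);z=np.array([np.cos(a),np.sin(a),0]);x=np.array([0,0,-1.]);return np.column_stack([x,np.cross(z,x),z])
def load():
    s=json.load(open('cmd.json'));return np.array(s['p']),np.array(s['R'])
def save(p,Rm): json.dump({'p':list(map(float,p)),'R':np.array(Rm).tolist()},open('cmd.json','w'))
def rel(p,Rm):
    p0,R0=load();return np.r_[R0.T@(np.array(p)-p0)/10, R.from_matrix(R0.T@Rm).as_rotvec(degrees=True)]
def apply(row): # row: 6 numbers executed
    p0,R0=load();row=np.array(row,float)
    save(p0+R0@row[:3]*10,R0@R.from_rotvec(row[3:],degrees=True).as_matrix())
def az(): 
    p,Rm=load();return p,np.degrees(np.arctan2(Rm[1,2],Rm[0,2]))
E
python3 - <<'E'
from plan import *
from bench import r
s=r.sense()
Rm=R.from_euler('xyz',s['tcp_rot'],degrees=True).as_matrix();print(Rm)
a=np.degrees(np.arctan2(Rm[1,2],Rm[0,2]));print('jaw az',a)
save([230.2,554.088,231.292],down(a))
for t in (42.8,42.8-180): print(t,rel([545,288.5,340],down(t)))
print(rel([230.2,554.088,340],down(a)))
E
```

```text
[[-0.   -0.92  0.38]
 [-0.    0.38  0.92]
 [-1.    0.   -0.  ]]
jaw az 67.43825154939178
42.8 [-10.87 -39.26 -12.45  24.64   0.     0.  ]
-137.2 [ -10.87  -39.26  -12.45 -155.36   -0.     -0.  ]
[-10.87   0.     0.     0.     0.     0.  ]
```

servo_tool(
  commands=[
    [[0, -5, 0, 0, 0, 0, 0], [0, -10, 0, 0, 0, 0, 0], [0, -10.9, -4, -1, 3, 0, 0], [0, -10.9, -8, -2.5, 8, 0, 0], [0, -10.9, -13, -4, 13, 0, 0], [0, -10.9, -18, -5.5, 18, 0, 0], [0, -10.9, -23, -7, 24.6, 0, 0], [0, -10.9, -27.5, -8.5, 24.6, 0, 0]],
  ],
)

```text
time: 0.95
tool_pos: [449.6, 371.2, 340.0]
tcp_rot: [163.5, 90.0, -153.8]
ft_force: [0.1, 0.7, -0.0]
finger_gap: 85.3
```

servo_tool(
  commands=[
    [[0, 0, -3.7, -3.5, 0, 0, 0]],
  ],
)

```text
time: 1.05
tool_pos: [450.8, 320.9, 336.5]
tcp_rot: [174.2, 89.7, -143.0]
ft_force: [0.6, 0.1, 0.6]
finger_gap: 85.7
```

```bash
cat >> plan.py <<'E'
def go(p,a): return rel(p,down(a))
E
python3 - <<'E'
from plan import *
from bench import r
apply([-10.9,-27.5,-8.5,24.6,0,0]);apply([0,-3.7,-3.5,0,0,0])
print(az(),r.sense()['tool_pos'],r.sense()['joint_pos'])
print(go([545,288.5,340],42.8))
from h import *
snap('wrist','1')
E
```

```text
(array([451.03, 319.15, 340.29]), np.float64(42.83825154939179)) [450.76 320.94 336.53] [ 30.16  -0.59  82.79  -0.03  98.09 -12.57]
[ 0.03 -8.64  4.81  0.04  0.    0.  ]
```

View pics/wrist1.png

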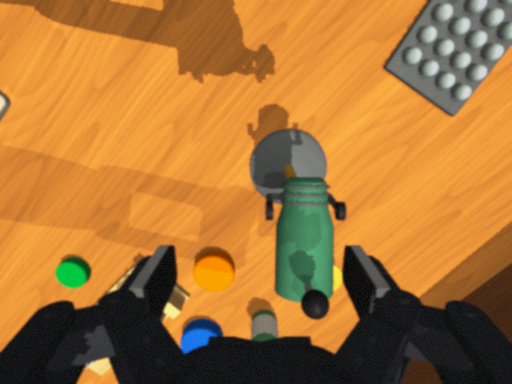

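The wrist view shows the lamp from above. The knob is at (315,304), and the shade runs from (307,180) to (303,300).

Run:
```python
from plan import *; import plan
from h import load as L,cloud,cv2
p,d,c=L('wrist','1');P=cloud(c,d)
m=(P[...,2]>268)&(P[...,1]>200)&(P[...,1]<400)&(P[...,0]>480)&(P[...,0]<600)
X=P[m];X=X[X[:,2]<300]
from scipy.optimize import least_squares
f=lambda q:np.linalg.norm(X-q,axis=1)-12
q=least_squares(f,[545,288,279],loss='soft_l1',f_scale=2);print(len(X),q.x,X.max(0),np.abs(q.fun).mean())
# rim of knob px -> ray at z 280
from h import ray_z
print(ray_z(c,315,304,280))
# same sphere fit from other cams
for n in('top','scene'):
    pp,dd,cc=L(n);P=cloud(cc,dd);m=(P[...,2]>272)&(P[...,2]<296)&(abs(P[...,0]-545)<25)&(abs(P[...,1]-288)<25);X=P[m]
    q=least_squares(f,[545,288,279],loss='soft_l1',f_scale=2);print(n,len(X),q.x)
```

```text
693 [543.44 290.56 280.61] [552.01 302.73 293.54] 0.39221050836292853
[544.25 290.18 280.  ]
top 114 [544.21 289.92 278.28]
scene 131 [543.47 288.51 278.46]
```

Run:
```python
from plan import *
print(go([543.7,289.8,300],43),go([543.7,289.8,260],43))
```

```text
[ 4.03 -8.45  4.8  -0.16  0.    0.  ] [ 8.03 -8.45  4.8  -0.16  0.    0.  ]
```

servo_tool(
  commands=[
    [[0, 0, -4, 2.3, 0, 0, 0], [0, 2, -8.45, 4.8, 0, 0, 0], [0, 5, -8.45, 4.8, 0, 0, 0], [0, 8, -8.45, 4.8, 0, 0, 0], [0, 8, -8.45, 4.8, 0, 0, 0], [0, 8, -8.45, 4.8, 0, 0, 0]],
  ],
)

```text
time: 1.7
tool_pos: [540.1, 293.4, 260.2]
tcp_rot: [159.2, 89.9, -157.9]
ft_force: [-0.7, 0.3, 0.2]
finger_gap: 85.5
```

Run:
```python
from plan import *
from h import snap
from bench import r
apply([8,-8.45,4.8,0,0,0]);print(az(),r.sense()['tool_pos'],r.sense()['ft_force'])
snap('wrist','2');snap('scene','2')
```

```text
(array([543.68, 289.83, 260.29]), np.float64(42.83825154939179)) [540.06 293.37 260.22] [-0.66  0.34  0.21]
```

View pics/wrist2.png

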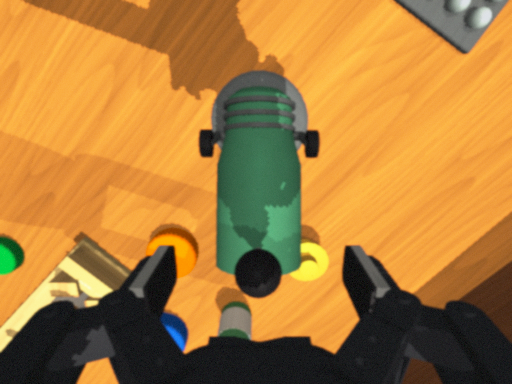

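View pics/scene2.png

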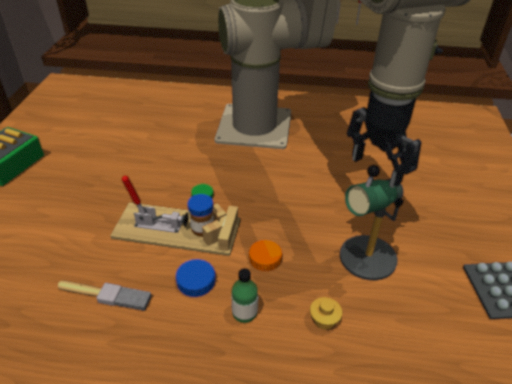

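The knob is at (258,273), centred between the fingertips at (172,250) and (347,250).

Run:
```python
from bench import r
s=r.sense();print(s['time'],s['tool_pos'],s['tcp_rot'],s['qd'])
```

```text
1.8 [541.1990731  294.05530168 262.90988928] [-19.07079555  89.8103291   23.79881768] [ 0.12375096 -0.58585831 -0.59253251 -0.06359531 -0.33531728 -0.06490575]
```

servo_tool(
  commands=[
    [[150, 0, 0, 0, 0, 0, 0], [150, 0, 0, 0, 0, 0, 0], [150, 0, 0, 0, 0, 0, 0]],
  ],
  force=20,
)

```text
time: 2.1
tool_pos: [540.9, 293.7, 261.4]
tcp_rot: [-19.7, 89.9, 23.2]
ft_force: [0.3, -0.3, -0.4]
finger_gap: 44.1
```

servo_tool(
  commands=[
    [[150, 0.1, -0.45, 0, 0, 0, 0], [150, 0.1, -0.45, 0, 0, 0, 0], [210, 0.1, -0.45, 0, 0, 0, 0], [210, 0.1, -0.45, 0, 0, 0, 0], [255, 0.1, -0.45, 0, 0, 0, 0], [255, 0.1, -0.45, 0, 0, 0, 0]],
  ],
  force=20,
)

```text
time: 2.7
tool_pos: [543.7, 289.8, 259.3]
tcp_rot: [-137.2, 90.0, -94.4]
ft_force: [0.6, -2.2, 0.1]
finger_gap: 22.2
```

```bash
cat >> plan.py <<'E'
def sync():
    from bench import r
    s=r.sense();p,Rm=load();Rn=R.from_euler('xyz',s['tcp_rot'],degrees=True).as_matrix();a=np.degrees(np.arctan2(Rn[1,2],Rn[0,2]))
    print('t',s['time'],'cmd',p,'meas',s['tool_pos'],'az',a,'gap',s['finger_gap'],'F',s['ft_force'],'T',s['wrist_torque'],'J',s['joint_pos'])
    return s['tool_pos'],a
E
python3 - <<'E'
from plan import *
p,a=sync();save(p,down(a))
from h import snap
snap('wrist','3')
E
```

```text
t 2.7 cmd [543.68 289.83 260.29] meas [543.74 289.81 259.26] az 42.82644260205146 gap 22.157193769154766 F [ 0.57 -2.25  0.1 ] T [-0.35  0.    0.08] J [ 23.31   9.41  80.24  -0.02  90.37 -19.52]
```

View pics/wrist3.png

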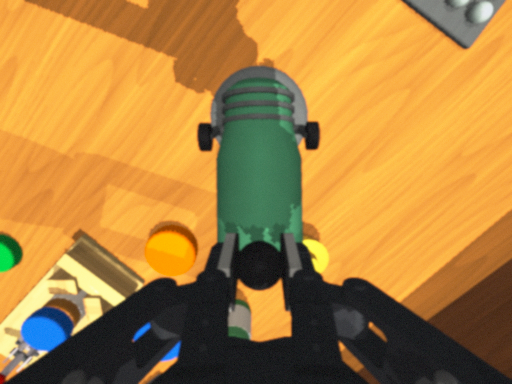

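Run:
```python
from plan import *
piv=np.array([509.3,327,200]);
def knob(sw,t):
    sw,e=np.radians(sw),np.radians(42.43-t);return piv+94.8*np.array([np.cos(e)*np.cos(sw),np.cos(e)*np.sin(sw),np.sin(e)])
p0,a0=load();k0=knob(-47.2,-15);print(k0)
for i in range(1,15):
    s=i/14;row=go(p0+knob(-47.2-46.6*s,-15+29.9*s)-k0,42.83-46.6*s);print(i,row, knob(-47.2-46.6*s,-15+29.9*s)-k0+p0)
```

```text
[543.97 289.56 279.89]
1 [ 0.2  -0.28 -0.31  3.33  0.    0.  ] [543.38 285.59 257.3 ]
2 [ 0.4  -0.54 -0.66  6.65  0.    0.  ] [542.59 281.36 255.24]
3 [ 0.62 -0.77 -1.03  9.98  0.    0.  ] [541.38 277.14 253.07]
4 [ 0.85 -0.96 -1.44 13.31  0.    0.  ] [539.75 273.   250.79]
5 [ 1.08 -1.12 -1.86 16.64  0.    0.  ] [537.7  268.96 248.42]
6 [ 1.33 -1.24 -2.31 19.97  0.    0.  ] [535.25 265.06 245.95]
7 [ 1.59 -1.32 -2.77 23.3   0.    0.  ] [532.41 261.35 243.39]
8 [ 1.85 -1.35 -3.24 26.63  0.    0.  ] [529.19 257.86 240.74]
9 [ 2.13 -1.35 -3.72 29.95  0.    0.  ] [525.63 254.63 238.01]
10 [ 2.41 -1.3  -4.21 33.28  0.    0.  ] [521.73 251.69 235.19]
11 [ 2.7  -1.21 -4.69 36.61  0.    0.  ] [517.54 249.07 232.29]
12 [ 2.99 -1.07 -5.17 39.94  0.    0.  ] [513.08 246.79 229.33]
13 [ 3.3  -0.89 -5.65 43.27  0.    0.  ] [508.39 244.89 226.29]
14 [ 3.61 -0.67 -6.11 46.6   0.    0.  ] [503.5  243.38 223.19]
```

servo_tool(
  commands=[
    [[255, 0.2, -0.28, -0.31, 3.33, 0, 0], [255, 0.4, -0.54, -0.66, 6.65, 0, 0], [255, 0.62, -0.77, -1.03, 9.98, 0, 0], [255, 0.85, -0.96, -1.44, 13.3, 0, 0], [255, 1.08, -1.12, -1.86, 16.6, 0, 0], [255, 1.33, -1.24, -2.31, 20, 0, 0], [255, 1.59, -1.32, -2.77, 23.3, 0, 0], [255, 1.59, -1.32, -2.77, 23.3, 0, 0]],
  ],
)

```text
time: 3.55
tool_pos: [532.4, 261.6, 243.6]
tcp_rot: [16.9, 89.9, 36.4]
ft_force: [0.8, -0.9, 0.2]
finger_gap: 22.3
```

Run:
```python
from plan import *
apply([1.59,-1.32,-2.77,23.3,0,0]);sync();p,a=az();print(p,a)
piv=np.array([509.3,327,200]);
def knob(sw,t):
    sw,e=np.radians(sw),np.radians(42.43-t);return piv+94.8*np.array([np.cos(e)*np.cos(sw),np.cos(e)*np.sin(sw),np.sin(e)])
for i in range(8,15):
    s=i/14;row=go(p+knob(-47.2-46.6*s,-15+29.9*s)-knob(-47.2-23.3,-.05),42.83-46.6*s);print(i,row)
from h import snap
snap('wrist','4')
```

```text
t 3.55 cmd [532.4  261.3  243.36] meas [532.44 261.59 243.64] az 19.474233416402445 gap 22.33938452812831 F [ 0.76 -0.91  0.24] T [-0.13 -0.14 -0.16] J [21.21  6.09 85.47  0.01 88.39  1.73]
[532.4  261.3  243.36] 19.52644260205146
8 [ 0.27 -0.22 -0.42  3.33  0.    0.  ]
9 [ 0.54 -0.41 -0.86  6.65  0.    0.  ]
10 [ 0.82 -0.55 -1.33  9.98  0.    0.  ]
11 [ 1.11 -0.66 -1.81 13.31  0.    0.  ]
12 [ 1.41 -0.73 -2.31 16.64  0.    0.  ]
13 [ 1.71 -0.75 -2.81 19.97  0.    0.  ]
14 [ 2.02 -0.73 -3.33 23.3   0.    0.  ]
```

View pics/wrist4.png

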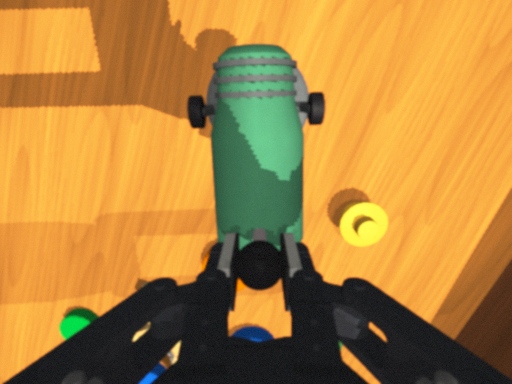

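Working well: the lamp head follows and the knob is held at (259,265).

servo_tool(
  commands=[
    [[255, 0.27, -0.22, -0.42, 3.33, 0, 0], [255, 0.54, -0.41, -0.86, 6.65, 0, 0], [255, 0.82, -0.55, -1.33, 9.98, 0, 0], [255, 1.11, -0.66, -1.81, 13.3, 0, 0], [255, 1.41, -0.73, -2.31, 16.6, 0, 0], [255, 1.71, -0.75, -2.81, 20, 0, 0], [255, 2.02, -0.73, -3.33, 23.3, 0, 0], [255, 2.02, -0.73, -3.33, 23.3, 0, 0]],
  ],
)

```text
time: 4.4
tool_pos: [503.3, 243.4, 223.3]
tcp_rot: [-77.3, 90.0, -81.0]
ft_force: [0.7, -1.9, 0.3]
finger_gap: 22.5
```

Run:
```python
from plan import *
apply([2.02,-0.73,-3.33,23.3,0,0]);sync()
from h import snap
snap('wrist','5');snap('top','5')
```

```text
t 4.4 cmd [503.45 243.29 223.16] meas [503.26 243.42 223.28] az -3.731022113845302 gap 22.450169558954922 F [ 0.74 -1.93  0.32] T [-0.32 -0.03 -0.07] J [20.57  1.36 92.53 -0.02 86.11 24.3 ]
```

View pics/wrist5.png

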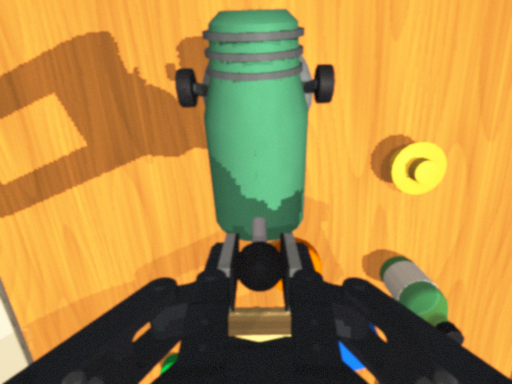

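View pics/top5.png

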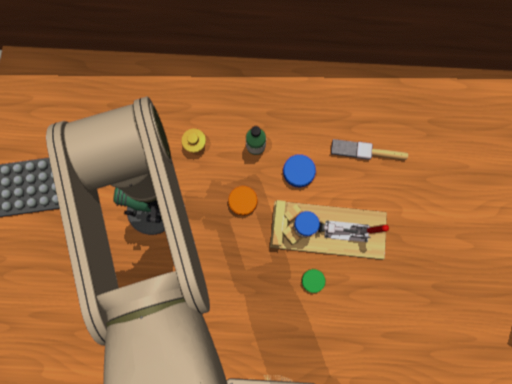

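servo_tool(
  commands=[
    [[0, 0, 0, 0, 0, 0, 0], [0, 0, 0, 0, 0, 0, 0], [0, 0, 0, 0, 0, 0, 0], [0, -2, 0, 0, 0, 0, 0], [0, -5, 0, 0, 0, 0, 0], [0, -9, 0, 0, 0, 0, 0], [0, -12, 0, 0, 0, 0, 0], [0, -12, 0, 0, 0, 0, 0]],
  ],
)

```text
time: 5.3
tool_pos: [505.2, 244.4, 349.3]
tcp_rot: [25.5, 89.5, 21.8]
ft_force: [0.2, 0.2, 0.8]
finger_gap: 85.1
```

Run:
```python
from plan import *
apply([-12,0,0,0,0,0]);sync()
from h import snap
snap('wrist','6');snap('scene','6')
```

```text
t 5.3 cmd [503.45 243.29 343.16] meas [505.19 244.43 349.29] az -3.7227968937377316 gap 85.12869748472713 F [0.23 0.16 0.78] T [-0.08  0.02  0.  ] J [20.58 -0.1  80.98  0.01 98.6  24.3 ]
```

View pics/wrist6.png

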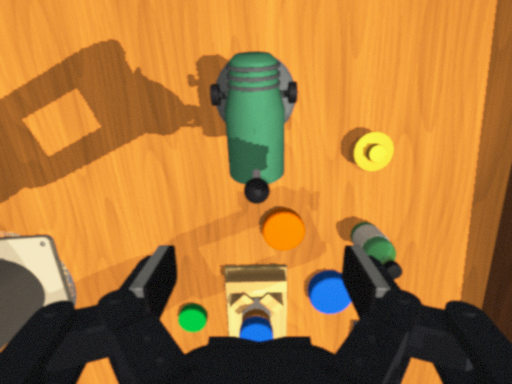

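View pics/scene6.png

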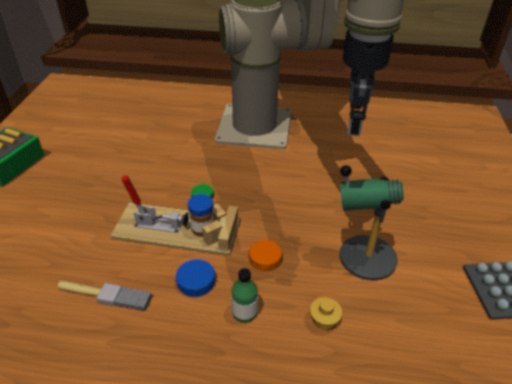

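Run:
```python
from plan import *
from h import load as L,cloud,cv2
from scipy.optimize import least_squares
jar=np.array([483.5,-63.7,96])
C=[]
for n in('wrist','scene'):
    p,d,c=L(n,'6');P=cloud(c,d);hsv=cv2.cvtColor(p,cv2.COLOR_BGR2HSV)
    box=(abs(P[...,0]-505)<70)&(P[...,1]>200)&(P[...,1]<400)
    X=P[box&(P[...,2]>228)&(P[...,2]<275)&(P[...,1]<265)&(hsv[...,2]<70)&(hsv[...,1]<120)]
    k=least_squares(lambda q:np.linalg.norm(X-q,axis=1)-12,[503,243,243],loss='soft_l1',f_scale=2)
    G=P[box&(P[...,2]>170)&(hsv[...,0]>65)&(hsv[...,0]<95)&(hsv[...,1]>80)]
    G=G[(G[:,1]<330)]
    def f(q):
        a=np.array([np.cos(q[3])*np.cos(q[2]),np.cos(q[3])*np.sin(q[2]),-np.sin(q[3])])
        o=np.array([q[0],290,q[1]]);w=G-o;return np.linalg.norm(w-np.outer(w@a,a),axis=1)-31
    s=least_squares(f,[506,190,np.radians(-94),np.radians(15)],loss='soft_l1',f_scale=2)
    q=s.x;print(n,len(X),'knob',k.x,len(G),'axis',q[:2],np.degrees(q[2:]),np.abs(s.fun).mean())
    a=np.array([np.cos(q[3])*np.cos(q[2]),np.cos(q[3])*np.sin(q[2]),-np.sin(q[3])])
    w=jar-np.array([q[0],290,q[1]]);print('miss',w-(w@a)*a)
    for piv in ([509.3,327,200],):
        v=k.x-piv;print('from knob: r',np.linalg.norm(v),'sw',np.degrees(np.arctan2(v[1],v[0])),'tilt',42.43-np.degrees(np.arctan2(v[2],np.hypot(v[0],v[1]))))
```

```text
wrist 442 knob [504.88 245.04 245.49] 5443 axis [506.54 190.26] [-91.77  12.28] 30.92209716315664
miss [-11.97   3.94 -16.38]
from knob: r 93.83634117181606 sw -93.0893983064997 tilt 13.43470717251564
scene 70 knob [505.17 243.06 242.76] 1193 axis [505.33 188.5 ] [-90.46  12.27] 7.001903525517881
miss [-18.98   3.37 -14.81]
from knob: r 94.29097765969527 sw -92.81473206477057 tilt 15.460929445074331
```

Run:
```python
from plan import *
from h import load as L,cloud,cv2,snap
from scipy.optimize import least_squares
sync()
snap('wrist','7')
jar=np.array([483.5,-63.7,96])
for n,t in(('wrist','7'),('scene','6')):
    p,d,c=L(n,t);P=cloud(c,d);hsv=cv2.cvtColor(p,cv2.COLOR_BGR2HSV)
    box=(abs(P[...,0]-505)<70)&(P[...,1]>200)&(P[...,1]<400)
    X=P[box&(P[...,2]>236)&(P[...,2]<275)&(P[...,1]<265)&(hsv[...,1]<150)]
    k=least_squares(lambda q:np.linalg.norm(X-q,axis=1)-12,[503,243,243],loss='soft_l1',f_scale=2)
    G=P[box&(P[...,2]>175)&(P[...,2]<260)&(hsv[...,0]>65)&(hsv[...,0]<95)&(hsv[...,1]>80)]
    G=G[(G[:,1]<320)&(G[:,1]>250)]
    def f(q):
        a=np.array([np.cos(q[3])*np.cos(q[2]),np.cos(q[3])*np.sin(q[2]),-np.sin(q[3])])
        o=np.array([q[0],290,q[1]]);w=G-o;return np.linalg.norm(w-np.outer(w@a,a),axis=1)-31
    q=np.array([506,190,np.radians(-94),np.radians(15)])
    for _ in range(4):
        s=least_squares(f,q,loss='soft_l1',f_scale=1);q=s.x;G=G[abs(f(q))<6]
    print(n,len(X),'knob',k.x,len(G),'axis',q[:2],np.degrees(q[2:]),np.abs(f(q)).mean(),G.min(0),G.max(0))
    a=np.array([np.cos(q[3])*np.cos(q[2]),np.cos(q[3])*np.sin(q[2]),-np.sin(q[3])])
    w=jar-np.array([q[0],290,q[1]]);print('miss',w-(w@a)*a)
    v=k.x-[509.3,327,200];print('from knob: r',np.linalg.norm(v),'sw',np.degrees(np.arctan2(v[1],v[0])),'tilt',42.43-np.degrees(np.arctan2(v[2],np.hypot(v[0],v[1]))))
```

```text
t 5.4 cmd [503.45 243.29 343.16] meas [503.82 243.87 343.93] az -3.7359239821577597 gap 85.17400399849923 F [ 1.11 -0.12 -0.86] T [ 0.04 -0.    0.03] J [20.57  0.05 81.38  0.01 98.46 24.31]
wrist 502 knob [504.94 245.1  245.47] 3936 axis [506.51 190.02] [-91.83  12.79] 0.6771003786692947 [478.04 250.03 194.5 ] [535.07 319.99 228.56]
miss [-11.62   3.31 -12.96]
from knob: r 93.77953070954445 sw -93.05020334893152 tilt 13.425960699173366
scene 77 knob [505.06 242.95 243.04] 952 axis [505.45 188.73] [-91.    12.78] 1.255972014727303 [493.17 250.03 175.76] [541.03 320.   226.55]
miss [-15.74   2.96 -11.84]
from knob: r 94.52679791469214 sw -92.88943609450058 tilt 15.34712192683105
```

The lamp axis passes roughly 5–20 mm from the jar's mouth by every estimate, which is inside 35 mm. The lamp is released. Now the clamp lever.

Run:
```python
from plan import *
print(go([479.5,-190,200],-2.8)); print(go([479.5,-190,115],-2.8))
```

```text
[ 14.32 -43.39   0.46  -0.97   0.     0.  ]
[ 22.82 -43.39   0.46  -0.97   0.     0.  ]
```

servo_tool(
  commands=[
    [[0, 0, -4, 0, 0, 0, 0], [100, 0, -8.8, 0, 0, 0, 0], [200, 0, -13.6, 0, 0, 0, 0], [255, 1, -18.4, 0.1, 0, 0, 0], [255, 2, -23, 0.2, 0, 0, 0], [255, 3, -27.5, 0.3, 0, 0, 0], [255, 4, -32, 0.4, 0, 0, 0], [255, 5, -36.5, 0.46, -0.97, 0, 0]],
  ],
  force=60,
)

```text
time: 6.25
tool_pos: [482.8, -122.4, 290.7]
tcp_rot: [159.3, 89.8, 156.5]
ft_force: [-0.2, 0.4, -0.3]
finger_gap: 0.1
```

Run:
```python
from plan import *
apply([5,-36.5,0.46,-.97,0,0]);sync();print(go([479.5,-190,200],-2.8))
```

```text
t 6.25 cmd [ 484.02 -121.22  293.16] meas [ 482.78 -122.37  290.74] az -2.7736357479710594 gap 0.09138360869580192 F [-0.18  0.36 -0.31] T [-0.01  0.04 -0.  ] J [-20.13  -9.31  95.72   0.01  93.76 -17.36]
[ 9.32 -6.89 -0.12 -0.    0.    0.  ]
```

servo_tool(
  commands=[
    [[255, 3, -3.5, -0.1, 0, 0, 0], [255, 6, -6.9, -0.1, 0, 0, 0], [255, 9.3, -6.9, -0.1, 0, 0, 0], [255, 9.3, -6.9, -0.1, 0, 0, 0], [255, 9.3, -6.9, -0.1, 0, 0, 0]],
  ],
)

```text
time: 6.75
tool_pos: [478.6, -189.0, 199.0]
tcp_rot: [151.3, 89.8, 148.5]
ft_force: [-0.2, 0.0, 0.4]
finger_gap: -0.4
```

Run:
```python
from plan import *
apply([9.3,-6.9,-.1,0,0,0]);sync()
from h import snap,load as L,px2w
snap('wrist','8');snap('scene','8')
```

```text
t 6.75 cmd [ 479.65 -190.09  200.16] meas [ 478.62 -188.99  198.97] az -2.788916270236962 gap -0.3593710456059459 F [-0.25  0.01  0.36] T [-0.02 -0.02 -0.07] J [-27.27  -4.64 100.96   0.02  83.89 -24.48]
```

View pics/wrist8.png

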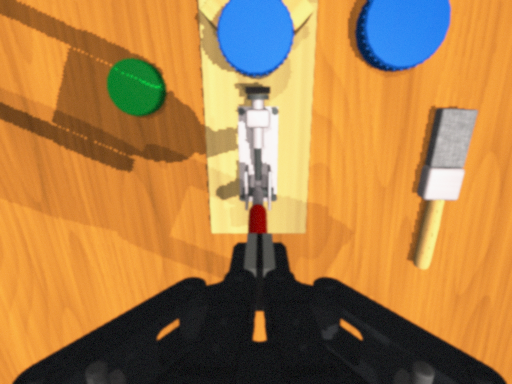

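View pics/scene8.png

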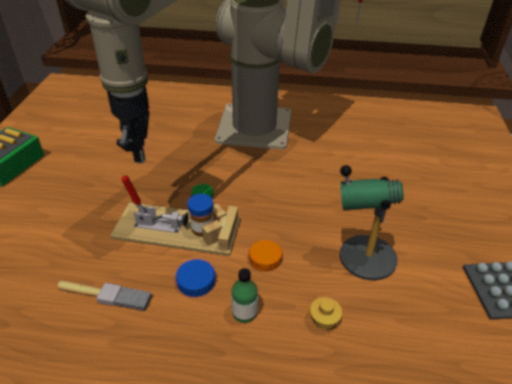

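The fingers line up with the lever at (258,220), and the lid is at (255,34).

Run:
```python
from plan import *
from h import load as L,cloud,cv2
p,d,c=L('wrist','8');P=cloud(c,d);hsv=cv2.cvtColor(p,cv2.COLOR_BGR2HSV)
m=(abs(P[...,0]-485)<45)&(abs(P[...,1]+62)<45)&(abs(P[...,2]-101)<4)&(hsv[...,0]>100)&(hsv[...,0]<130);X=P[m]
print(len(X),X[:,2].mean(),cv2.minEnclosingCircle(np.ascontiguousarray(X[:,:2],dtype=np.float32)))
r=((hsv[...,0]<6)|(hsv[...,0]>174))&(hsv[...,1]>170)&(P[...,2]>40);X=P[r];print(len(X),X[X[:,2].argsort()[-4:]],X[X[:,2].argsort()[:4]],X.mean(0))
p0,_=az()
print('row', go([479.5,-190,115],-2.8))
```

```text
4781 102.80619821755782 ((482.4264831542969, -63.111873626708984), 29.377782821655273)
403 [[ 480.21 -178.1   205.44]
 [ 480.77 -177.48  205.57]
 [ 480.78 -177.35  207.01]
 [ 483.98 -110.03  343.48]] [[ 476.31 -208.92   79.1 ]
 [ 479.25 -208.96   79.37]
 [ 472.36 -209.5    79.87]
 [ 478.29 -208.72   79.89]] [ 476.62 -213.7   103.35]
row [ 8.52  0.01 -0.02 -0.    0.    0.  ]
```

servo_tool(
  commands=[
    [[255, 3, 0, 0, 0, 0, 0], [255, 6, 0, 0, 0, 0, 0], [255, 8.5, 0, 0, 0, 0, 0], [255, 8.5, 0, 0, 0, 0, 0]],
  ],
)

```text
time: 7.25
tool_pos: [478.5, -188.4, 113.4]
tcp_rot: [154.7, 89.8, 152.0]
ft_force: [-0.5, 0.8, 0.3]
finger_gap: 0.0
```

Run:
```python
from plan import *
apply([8.5,0,0,0,0,0]);sync();p,a=az();print(p,a)
u=np.array([.049,.9988,0]);piv=np.array([478.9,-207.5,40])
for th in range(15,96,5):
    s=76;t=np.radians(th);cy=-s*np.sin(t)+9*np.cos(t);cz=s*np.cos(t)+9*np.sin(t)
    T=piv+u*(cy+11)+[0,0,cz];print(th,T,go(T,-2.8)[:3])
```

```text
t 7.25 cmd [ 479.65 -190.09  115.16] meas [ 478.54 -188.36  113.36] az -2.712778913179064 gap 0.002462086988831719 F [-0.48  0.84  0.28] T [ 0.04  0.05 -0.03] J [-27.2   -0.47 106.17   0.    74.52 -24.49]
[ 479.65 -190.09  115.16] -2.8035573979485413
15 [ 478.9  -207.48  115.74] [-0.06 -1.74  0.01]
20 [ 478.58 -214.03  114.49] [ 0.07 -2.4   0.01]
25 [ 478.26 -220.45  112.68] [ 0.25 -3.04  0.01]
30 [ 477.96 -226.68  110.32] [ 0.48 -3.66  0.01]
35 [ 477.66 -232.69  107.42] [ 0.77 -4.26  0.01]
40 [ 477.38 -238.42  104.  ] [ 1.12 -4.84  0.01]
45 [ 477.12 -243.83  100.1 ] [ 1.51 -5.38  0.01]
50 [ 476.87 -248.88   95.75] [ 1.94 -5.89  0.01]
55 [ 476.64 -253.54   90.96] [ 2.42 -6.35  0.01]
60 [ 476.43 -257.76   85.79] [ 2.94 -6.77  0.01]
65 [ 476.25 -261.51   80.28] [ 3.49 -7.15  0.01]
70 [ 476.09 -264.77   74.45] [ 4.07 -7.48  0.01]
75 [ 475.96 -267.51   68.36] [ 4.68 -7.75  0.01]
80 [ 475.85 -269.71   62.06] [ 5.31 -7.97  0.01]
85 [ 475.77 -271.35   55.59] [ 5.96 -8.14  0.01]
90 [ 475.71 -272.42   49.  ] [ 6.62 -8.24  0.01]
95 [ 475.69 -272.92   42.34] [ 7.28 -8.29  0.01]
```

servo_tool(
  commands=[
    [[255, 0, -1, 0, 0, 0, 0], [255, 0, -1.74, 0, 0, 0, 0], [255, 0.1, -2.4, 0, 0, 0, 0], [255, 0.25, -3.04, 0, 0, 0, 0], [255, 0.48, -3.66, 0, 0, 0, 0], [255, 0.77, -4.26, 0, 0, 0, 0], [255, 1.12, -4.84, 0, 0, 0, 0], [255, 1.5, -5.4, 0, 0, 0, 0]],
  ],
)

```text
time: 8.05
tool_pos: [477.0, -244.3, 99.8]
tcp_rot: [-176.5, 90.0, -179.3]
ft_force: [-0.7, -0.1, 1.5]
finger_gap: -0.3
```

Run:
```python
from plan import *
apply([1.5,-5.4,0,0,0,0]);sync()
from h import snap
snap('scene','9');p,d,c=snap('wrist','9')
```

```text
t 8.05 cmd [ 477.01 -244.02  100.16] meas [ 476.99 -244.3    99.85] az -2.7980404997500172 gap -0.25983040937476687 F [-0.71 -0.13  1.49] T [ 0.04 -0.04  0.04] J [-32.6    3.54 103.59  -0.    72.88 -29.8 ]
```

View pics/scene9.png

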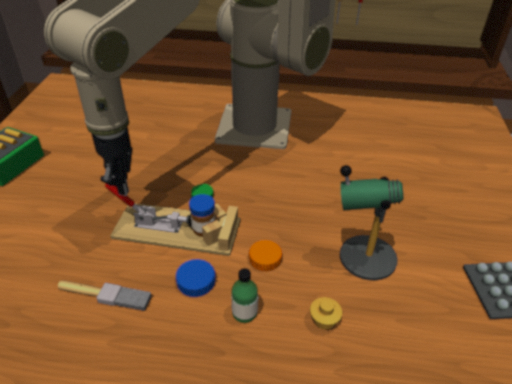

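View pics/wrist9.png

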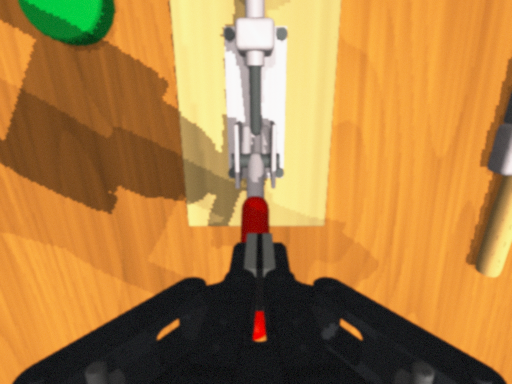

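servo_tool(
  commands=[
    [[255, 0.43, -0.5, 0, 0, 0, 0], [255, 0.9, -0.95, 0, 0, 0, 0], [255, 1.43, -1.4, 0, 0, 0, 0], [255, 1.98, -1.77, 0, 0, 0, 0], [255, 2.56, -2.1, 0, 0, 0, 0], [255, 3.15, -2.37, 0, 0, 0, 0], [255, 3.75, -2.6, 0, 0, 0, 0], [255, 4.3, -2.75, 0, 0, 0, 0]],
  ],
)

```text
time: 8.95
tool_pos: [475.4, -271.2, 56.2]
tcp_rot: [138.4, 90.0, 135.6]
ft_force: [-0.5, 2.0, 8.8]
finger_gap: 0.0
```

servo_tool(
  commands=[
    [[255, 0.2, 0, 0, 0, 0, 0], [255, 0.4, 0, 0, 0, 0, 0], [255, 0.4, 0, 0, 0, 0, 0]],
  ],
)

```text
time: 9.25
tool_pos: [475.9, -271.4, 55.6]
tcp_rot: [-137.4, 90.0, -140.1]
ft_force: [-12.2, 6.8, 26.2]
finger_gap: 0.1
```

Run:
```python
from plan import *
apply([4.3,-2.75,0,0,0,0]);apply([.4,0,0,0,0,0]);sync()
from h import snap
snap('scene','10');p,d,c=snap('wrist','10')
```

```text
t 9.25 cmd [ 475.66 -271.49   53.16] meas [ 475.95 -271.36   55.63] az -2.779575385766362 gap 0.056026255032586424 F [-12.22   6.76  26.24] T [ 1.11  2.06 -0.03] J [-35.04   8.5  103.3   -0.01  68.2  -32.26]
```

View pics/scene10.png

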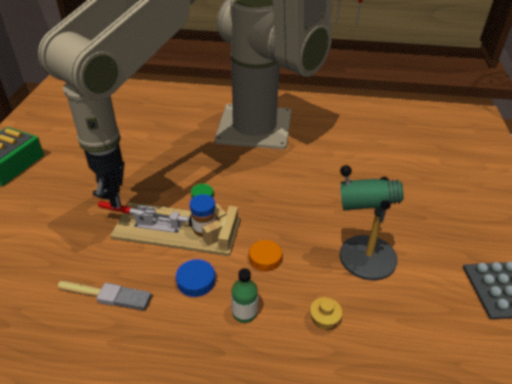

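View pics/wrist10.png

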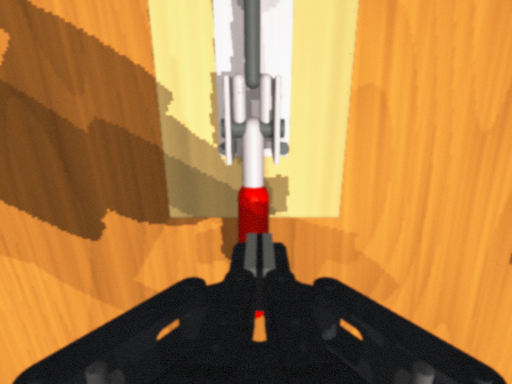

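Lever at its stop: 26 N and z no longer falling. Retreat and look at the jar.

servo_tool(
  commands=[
    [[255, -0.4, 0, 0, 0, 0, 0], [255, -2, 0.3, 0, 0, 0, 0], [255, -6, 1, 0, 0, 0, 0], [128, -11, 3, 0, 0, 0, 0], [0, -14, 7, 0, 0, 0, 0], [0, -16, 11, 0, 0, 0, 0], [0, -16, 14, 0, 0, 0, 0], [0, -16, 14, 0, 0, 0, 0]],
  ],
)

```text
time: 10.15
tool_pos: [483.3, -128.2, 215.0]
tcp_rot: [10.4, 89.8, 7.8]
ft_force: [0.2, 0.4, 0.4]
finger_gap: 72.5
```

servo_tool(
  commands=[
    [[0, 0, 0, 0, 0, 0, 0], [0, 0, 0, 0, 0, 0, 0]],
  ],
)

```text
time: 10.35
tool_pos: [482.3, -131.9, 212.9]
tcp_rot: [-167.0, 90.0, -169.8]
ft_force: [-0.2, 0.1, 0.9]
finger_gap: 85.5
```

Run:
```python
from plan import *
apply([-16,14,0,0,0,0]);sync()
from h import snap,cloud,cv2
jarp=None
for n in('wrist','scene','top'):
    p,d,c=snap(n,'11');P=cloud(c,d);hsv=cv2.cvtColor(p,cv2.COLOR_BGR2HSV)
    m=(abs(P[...,0]-485)<45)&(abs(P[...,1]+60)<45)&(abs(P[...,2]-101)<4)&(hsv[...,0]>100)&(hsv[...,0]<130)&(hsv[...,1]>120);X=P[m]
    if len(X)>20:print(n,len(X),np.median(X[:,2]),X[:,:2].mean(0),cv2.minEnclosingCircle(np.ascontiguousarray(X[:,:2],dtype=np.float32)))
```

```text
t 10.35 cmd [ 482.51 -131.66  213.16] meas [ 482.29 -131.88  212.95] az -2.8058773311243472 gap 85.47803214937689 F [-0.2   0.1   0.92] T [-0.01  0.03  0.07] J [-21.16  -7.63 102.28  -0.02  85.39 -18.35]
wrist 3579 102.90911226037375 [482.75 -57.13] ((482.3567199707031, -58.116451263427734), 28.7060546875)
scene 356 101.2611628776433 [486.17 -58.84] ((484.02496337890625, -57.82172393798828), 30.129009246826172)
top 411 100.76413502041328 [481.85 -57.65] ((482.2662658691406, -57.77317810058594), 27.90692710876465)
```

View pics/wrist11.png

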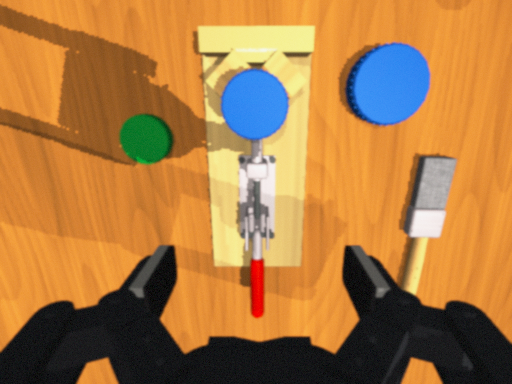

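View pics/scene11.png

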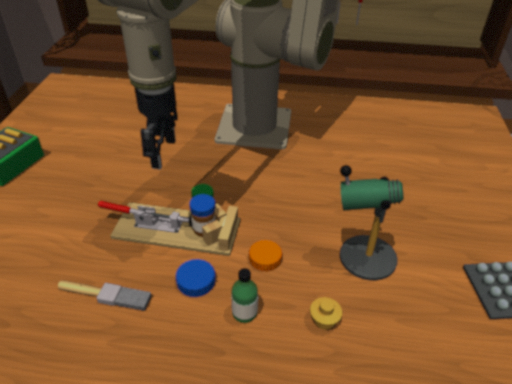

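Run:
```python
from plan import *
print(go([483,-57.8,150],-38))
```

```text
[ 6.32  7.38 -0.31 35.2   0.    0.  ]
```

servo_tool(
  commands=[
    [[0, 1, 3, -0.1, 7, 0, 0], [0, 2, 5.5, -0.2, 14, 0, 0], [0, 3.5, 7.4, -0.3, 21, 0, 0], [0, 5, 7.4, -0.3, 28, 0, 0], [0, 6.3, 7.4, -0.3, 35.2, 0, 0], [0, 6.3, 7.4, -0.3, 35.2, 0, 0], [0, 6.3, 7.4, -0.3, 35.2, 0, 0]],
  ],
)

```text
time: 11.2
tool_pos: [482.9, -57.8, 150.1]
tcp_rot: [-151.2, 89.9, 171.0]
ft_force: [1.0, 0.2, 0.3]
finger_gap: 85.5
```

Run:
```python
from plan import *
apply([6.3,7.4,-.3,35.2,0,0]);sync()
from h import snap,cloud,cv2
for n in('wrist','top'):
    p,d,c=snap(n,'12');P=cloud(c,d);hsv=cv2.cvtColor(p,cv2.COLOR_BGR2HSV)
    m=(abs(P[...,0]-485)<45)&(abs(P[...,1]+60)<45)&(abs(P[...,2]-101)<4)&(hsv[...,0]>100)&(hsv[...,0]<130)&(hsv[...,1]>120);X=P[m]
    if len(X)>20:print(n,len(X),np.median(X[:,2]),X[:,:2].mean(0),cv2.minEnclosingCircle(np.ascontiguousarray(X[:,:2],dtype=np.float32)))
sync();print(go([483,-57.8,66],-38))
```

```text
t 11.2 cmd [483.13 -57.6  150.16] meas [482.94 -57.82 150.11] az -37.83232512669226 gap 85.46490339209328 F [1.02 0.16 0.33] T [ 0.01  0.04 -0.02] J [-12.87  -7.22 108.58  -0.    78.7   24.97]
wrist 4526 102.89580759077775 [484.47 -55.86] ((483.3630676269531, -57.51938247680664), 29.0543212890625)
top 39 100.66977056052201 [467.3  -64.34] ((481.70550537109375, -58.996726989746094), 27.230873107910156)
t 11.3 cmd [483.13 -57.6  150.16] meas [483.65 -57.88 151.06] az -37.872628916727805 gap 85.44352048199146 F [-0.18  0.2  -0.26] T [-0.    0.    0.05] J [-12.86  -7.27 108.52  -0.    78.69  25.02]
[ 8.42 -0.02  0.   -0.    0.    0.  ]
```

View pics/wrist12.png

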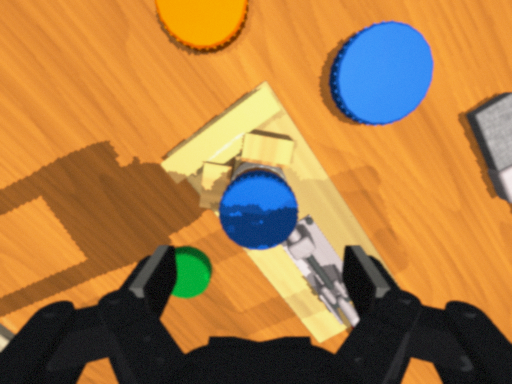

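Lid centred at (258,210) between the fingers. Descend and grip.

servo_tool(
  commands=[
    [[0, 3, 0, 0, 0, 0, 0], [0, 6, 0, 0, 0, 0, 0], [0, 8.4, 0, 0, 0, 0, 0], [0, 8.4, 0, 0, 0, 0, 0], [40, 8.4, 0, 0, 0, 0, 0], [70, 8.4, 0, 0, 0, 0, 0]],
  ],
)

```text
time: 11.9
tool_pos: [484.7, -57.7, 68.3]
tcp_rot: [25.4, 89.8, -12.5]
ft_force: [-3.3, 2.6, 1.4]
finger_gap: 62.3
```

Run:
```python
from plan import *
apply([8.4,0,0,0,0,0]);sync()
from h import snap
snap('scene','13');snap('wrist','13')
```

```text
t 11.9 cmd [483.13 -57.6   66.16] meas [484.66 -57.75  68.34] az -37.96595726537269 gap 62.28312898776043 F [-3.27  2.57  1.43] T [0.26 0.48 0.03] J [-12.82  -1.75 112.53   0.    69.05  25.15]
```

View pics/wrist13.png

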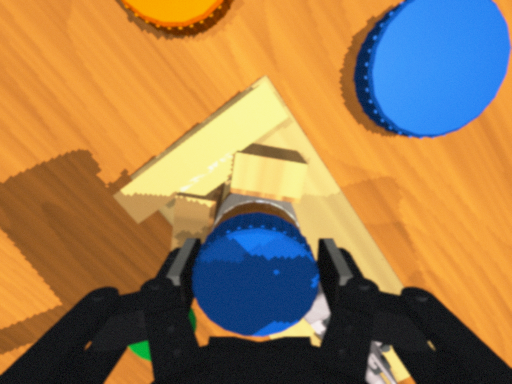

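Run:
```python
from h import *
s=cv2.imread('pics/scene13.png');cv2.imwrite('pics/cs13.png',cv2.resize(s[120:260,110:270],None,fx=4,fy=4,interpolation=cv2.INTER_CUBIC))
```

```text
(no output)
```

View pics/cs13.png

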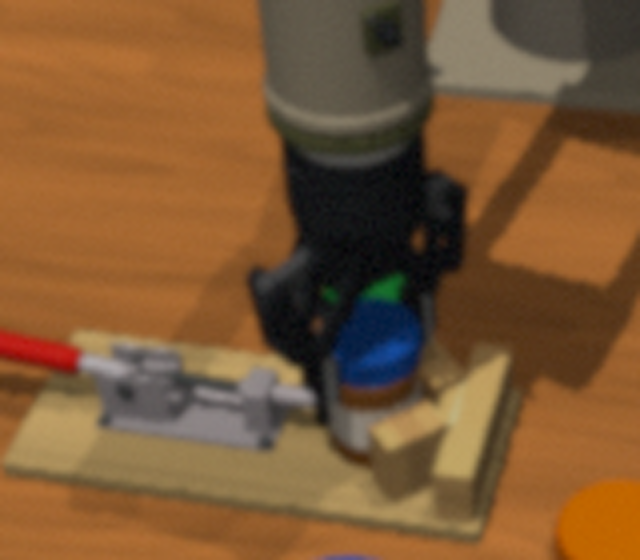

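servo_tool(
  commands=[
    [[120, 0, 0, 0, 0, 0, 0], [160, 0, 0, 0, 0, 0, 0], [255, 0, 0, 0, 0, 0, 0], [255, 0, 0, 0, 0, 0, 0]],
  ],
  force=70,
)

```text
time: 12.4
tool_pos: [484.1, -56.9, 68.4]
tcp_rot: [54.4, 89.9, 16.5]
ft_force: [-6.0, 4.2, 12.1]
finger_gap: 56.4
```

Run:
```python
from plan import *
sync()
```

```text
t 12.4 cmd [483.13 -57.6   66.16] meas [484.1  -56.91  68.41] az -37.97593806338806 gap 56.42317280847201 F [-5.99  4.19 12.08] T [ 0.81  1.06 -0.08] J [-12.78  -1.79 112.56   0.06  69.13  25.18]
```

servo_tool(
  commands=[
    [[255, 0, 0, 0, -6, 0, 0], [255, 0, 0, 0, -12, 0, 0], [255, -0.03, 0, 0, -18, 0, 0], [255, -0.06, 0, 0, -24, 0, 0], [255, -0.1, 0, 0, -31, 0, 0], [255, -0.13, 0, 0, -38, 0, 0], [255, -0.16, 0, 0, -45, 0, 0], [255, -0.16, 0, 0, -45, 0, 0]],
  ],
)

```text
time: 13.2
tool_pos: [482.9, -56.6, 69.2]
tcp_rot: [123.3, 89.9, 130.6]
ft_force: [-9.1, 5.7, 10.4]
finger_gap: 56.5
```

Run:
```python
from plan import *
apply([-.16,0,0,-45,0,0]);sync();print(az())
from h import snap,cv2
snap('scene','14');snap('wrist','14')
s=cv2.imread('pics/scene14.png');cv2.imwrite('pics/cs14.png',cv2.resize(s[120:260,110:270],None,fx=4,fy=4,interpolation=cv2.INTER_CUBIC))
```

```text
t 13.2 cmd [483.13 -57.6   67.76] meas [482.85 -56.65  69.25] az 7.297504392001729 gap 56.50407304906521 F [-9.09  5.66 10.39] T [0.81 1.46 0.01] J [-12.77  -1.9  112.57   0.04  69.39 -20.08]
(array([483.13, -57.6 ,  67.76]), np.float64(6.9964426020514665))
```

View pics/wrist14.png

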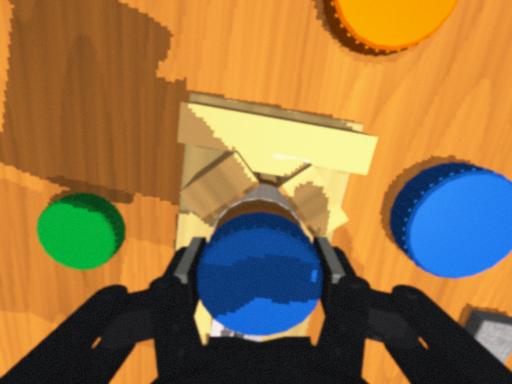

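View pics/cs14.png

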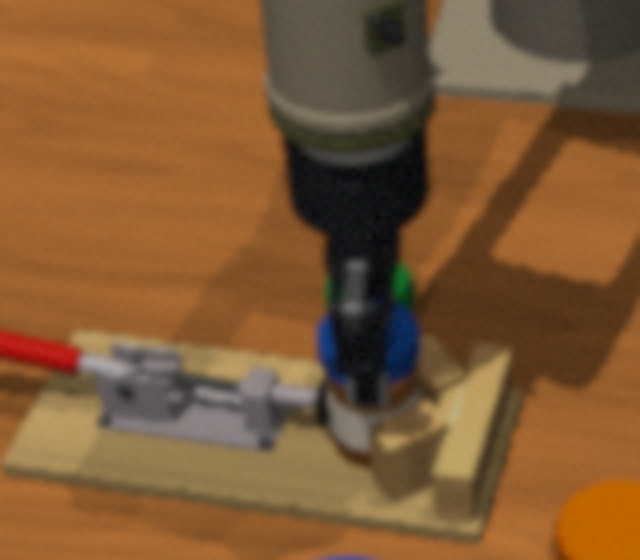

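servo_tool(
  commands=[
    [[255, -0.02, 0, 0, -6, 0, 0], [255, -0.04, 0, 0, -12, 0, 0]],
  ],
)

```text
time: 13.5
tool_pos: [482.5, -56.3, 69.3]
tcp_rot: [112.3, 89.9, 131.6]
ft_force: [-9.1, 7.1, 8.4]
finger_gap: 56.5
```

Run:
```python
from plan import *
apply([-.04,0,0,-12,0,0]);sync()
```

```text
t 13.5 cmd [483.13 -57.6   68.16] meas [482.53 -56.34  69.35] az 19.25467034336305 gap 56.49262450206421 F [-9.12  7.07  8.38] T [ 0.91  1.61 -0.21] J [-12.76  -1.93 112.58   0.08  69.45 -32.05]
```

servo_tool(
  commands=[
    [[255, 0, 0, 0, -5, 0, 0], [255, 0, 0, 0, -10, 0, 0], [255, 0, 0, 0, -11, 0, 0], [255, 0, 0, 0, -11, 0, 0]],
  ],
)

```text
time: 13.9
tool_pos: [482.2, -56.5, 69.2]
tcp_rot: [118.6, 89.9, 148.6]
ft_force: [-10.5, 5.9, 10.7]
finger_gap: 56.4
```

Run:
```python
from plan import *
apply([0,0,0,-11,0,0]);sync();print(az())
```

```text
t 13.9 cmd [483.13 -57.6   68.16] meas [482.21 -56.5   69.22] az 30.076174491184883 gap 56.4102880669085 F [-10.47   5.93  10.72] T [0.75 1.79 0.01] J [-12.77  -1.92 112.59   0.05  69.47 -42.87]
(array([483.13, -57.6 ,  68.16]), np.float64(29.996442602051463))
```

servo_tool(
  commands=[
    [[255, -0.05, 0.07, -0.01, -2, 0, 0], [255, -0.1, 0.14, -0.02, -4, 0, 0], [255, -0.15, 0.14, -0.02, -4, 0, 0], [255, -0.15, 0.14, -0.02, -4, 0, 0]],
  ],
)

```text
time: 14.3
tool_pos: [482.0, -56.1, 70.2]
tcp_rot: [138.4, 90.0, 172.4]
ft_force: [-6.1, 0.6, 3.8]
finger_gap: 56.2
```

Run:
```python
from plan import *
apply([-.15,.14,-.02,-4,0,0]);sync();print(az())
```

```text
t 14.3 cmd [482.26 -56.49  69.66] meas [482.01 -56.11  70.19] az 33.98792042396122 gap 56.16696781564554 F [-6.13  0.58  3.76] T [ 0.16  0.92 -0.04] J [-12.69  -2.15 112.7   -0.    69.48 -46.68]
(array([482.26, -56.49,  69.66]), np.float64(33.99644260205147))
```

servo_tool(
  commands=[
    [[255, -0.1, 0, 0, 0, 0, 0], [255, -0.2, 0, 0, 0, 0, 0], [255, -0.2, 0, 0, 0, 0, 0]],
  ],
)

```text
time: 14.6
tool_pos: [482.0, -56.3, 71.6]
tcp_rot: [149.4, 90.0, -176.6]
ft_force: [-4.8, 1.0, -0.6]
finger_gap: 56.3
```

Run:
```python
from plan import *
apply([-.2,0,0,0,0,0]);sync();print(az())
```

```text
t 14.6 cmd [482.26 -56.49  71.66] meas [481.97 -56.28  71.6 ] az 33.995283510546464 gap 56.25054337338633 F [-4.8   1.01 -0.56] T [0.04 0.66 0.  ] J [-12.71  -2.25 112.64  -0.01  69.65 -46.7 ]
(array([482.26, -56.49,  71.66]), np.float64(33.99644260205147))
```

servo_tool(
  commands=[
    [[255, -0.3, 0, 0, 0, 0, 0], [255, -0.7, 0, 0, 0, 0, 0], [255, -1.2, 0, 0, 0, 0, 0], [255, -1.8, 0, 0, 0, 0, 0], [255, -2.4, 0, 0, 0, 0, 0], [255, -3.1, 0, 0, 0, 0, 0], [255, -3.1, 0, 0, 0, 0, 0], [255, -3.1, 0, 0, 0, 0, 0]],
  ],
)

```text
time: 15.4
tool_pos: [482.6, -56.3, 103.1]
tcp_rot: [-47.8, 89.9, -13.8]
ft_force: [0.1, 0.3, -1.3]
finger_gap: 56.4
```

Run:
```python
from plan import *
apply([-3.1,0,0,0,0,0]);sync();print(az())
from h import snap,cv2
snap('scene','15');snap('wrist','15')
s=cv2.imread('pics/scene15.png');cv2.imwrite('pics/cs15.png',cv2.resize(s[120:260,100:260],None,fx=4,fy=4,interpolation=cv2.INTER_CUBIC))
```

```text
t 15.4 cmd [482.26 -56.49 102.66] meas [482.59 -56.3  103.09] az 34.00635602612176 gap 56.42061344070934 F [ 0.11  0.26 -1.28] T [-0.06 -0.04 -0.  ] J [-12.7   -4.58 111.29  -0.    73.24 -46.71]
(array([482.26, -56.49, 102.66]), np.float64(33.99644260205147))
```

View pics/cs15.png

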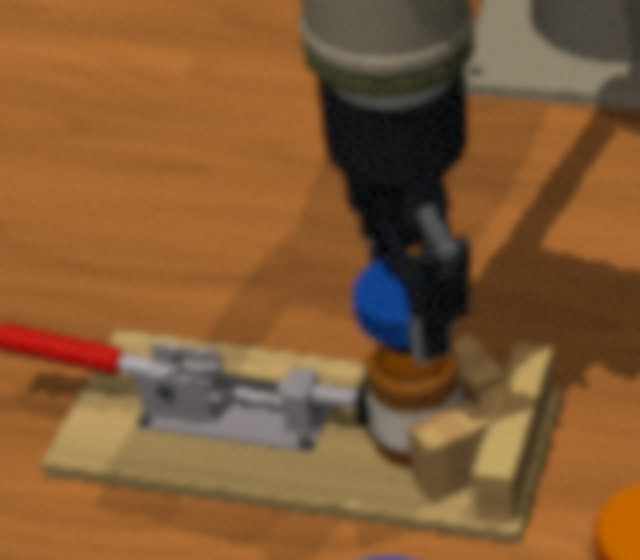

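View pics/wrist15.png

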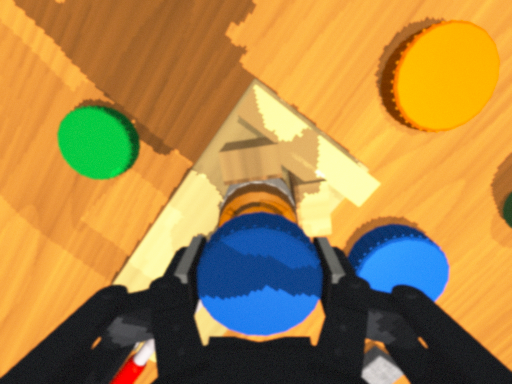

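View pics/scene15.png

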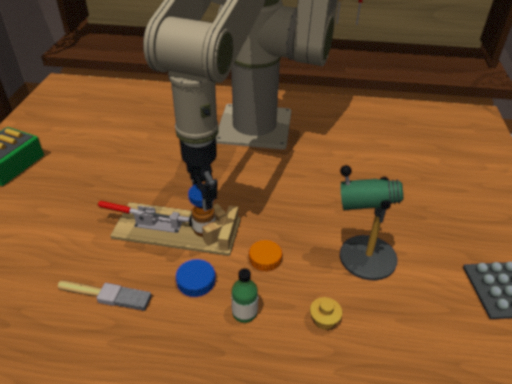

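Run:
```python
from plan import *
from h import load as L,cloud,cv2
for n in('wrist','scene'):
    p,d,c=L(n,'15');P=cloud(c,d);hsv=cv2.cvtColor(p,cv2.COLOR_BGR2HSV)
    m=(abs(P[...,0]-483)<45)&(abs(P[...,1]+57)<45)&(P[...,2]>118)&(P[...,2]<150)&(hsv[...,0]>100)&(hsv[...,0]<130)&(hsv[...,1]>120);X=P[m]
    zt=np.percentile(X[:,2],90);X=X[X[:,2]>zt-4]
    A=np.c_[X[:,:2],np.ones(len(X))];k=np.linalg.lstsq(A,X[:,2],rcond=None)[0]
    print(n,len(X),np.median(X[:,2]),cv2.minEnclosingCircle(np.ascontiguousarray(X[:,:2],dtype=np.float32)),'tilt deg',np.degrees(np.hypot(*k[:2])))
    m=(abs(P[...,0]-483)<40)&(abs(P[...,1]+57)<40)&(P[...,2]>90)&(P[...,2]<100);X=P[m]
    if len(X)>10: print(' jar rim',len(X),X.min(0),X.max(0))
sync()
```

```text
wrist 10826 136.99863881875473 ((487.5766296386719, -48.76917266845703), 37.80274963378906) tilt deg 0.7839430388218143
 jar rim 286 [459.2  -60.3   90.01] [493.9  -32.58  98.  ]
scene 153 136.01768305070834 ((489.71112060546875, -63.80084991455078), 29.757455825805664) tilt deg 1.069795274899103
 jar rim 51 [491.51 -76.02  90.  ] [509.15 -42.99  98.52]
t 15.5 cmd [482.26 -56.49 102.66] meas [482.1  -56.19 102.46] az 34.01011114326183 gap 56.30036562558702 F [-0.32  0.66 -0.08] T [ 0.06  0.06 -0.03] J [-12.7   -4.55 111.33  -0.    73.24 -46.71]
```

Run:
```python
from bench import r
print(r.hand_in())
```

```text
the job is handed in; nothing more can be done
None
```

The jar is open and the job is handed in at about 15.5 s. The lid is still held level, about 2 cm above the jar's mouth. The hand-in gives no verdict, so what follows rests on my own checks.

- **Lamp:** I gripped it by the knob, turned it about 47° and tilted it about 30° down, then let go. Fitting the shade's shape put the axis 12–16 mm off sideways and about 12 mm low. The knob's position suggested only about 5–10 mm off. The two estimates disagree slightly, but both are well inside the 35 mm limit. The last scene picture shows the lamp unmoved.
- **Clamp:** I pushed the lever over until it stopped against about 26 N. It stays down by itself, and the jar moved about 5.5 mm into the V-block. I had no direct reading of the clamp's pressing force on the jar.
- **Lid:** I turned it 72° anticlockwise (measured at the wrist), a little past the quoted 64° so the threads were surely free. It then rose with almost no pull.
- **Final hold:** The lid's top is at about 136 mm, so its centre is about 30 mm above the rim. Its tilt is about 1° and the grip is 70 N.
- **Jar axis:** The lid should be within a few millimetres, going by the tool position. The camera could not confirm this, because the fingers partly hid the lid and its fitted circle was unreliable.
- **Bystanders:** The bottle, cup and brush look unmoved in the last scene picture.

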